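# Put the lemon away and snap the tub shut

## Task

Put the lemon into the open white tub, then set the tub's loose lid over its mouth and press it straight down until it clicks past the catches and sits fully home. Do not let go after the click: the program finishes while the gripper is still pressing the lid firmly down (about 10 N). Leave the other things on the worktop where they are.

Things in the scene. Friction and masses are not known exactly. Their poses are not given: they have to be found in the camera images.
- tub: Open round tub of white plastic, fixed to the worktop. Origin: centre of its underside; z up. Body 149 mm across up to 60 mm height, then a neck 130 mm across up to the rounded rim at 85 mm. Inside 116 mm across, inner floor at 5 mm. Round the neck at 76 mm height sit four round spring catches (12 mm), 5 mm proud, which the lid's bead pushes in by 3 mm as it passes.
- tub_mouth (a point): Centre of the tub's mouth, level with the rim top, 85 mm above the tub's underside; z up.
- lid: The tub's loose round lid, grey plastic, lying right way up, 151 mm across, about 0.14 kg. Origin: centre of the skirt's lower edge; z up. Heights above the origin: inward bead at 0 to 5 mm (134 mm clear across: 2 mm clearance all round on the neck, fits at any yaw), flat underside 18.5 mm, flat top 25.5 mm, knob top 57.5 mm.
- lid_knob (a point): Point on the axis of the lid's upright round knob at half its height, 41.5 mm above the lid's origin; z up. The knob is 26 mm in diameter, 32 mm tall, and flares to 33 mm in its lowest 4 mm.
- lemon: Yellow lemon, 78 mm long along its own x axis, 55 mm wide, 56 mm high as it lies, 0.11 kg. Origin: under the middle of the lemon as it lies at the start; z up at the start.
- lemon_center (a point): Centre of the lemon, 28 mm above its origin; x along its length.
- glass: Printed drinking glass, 67 mm across, 128 mm high, at the back left; a bystander, to be left alone. Origin: centre of its underside.
- tin: Food tin, 75 mm across, 110 mm high, at the back; a bystander, to be left alone. Origin: centre of its underside.
- jar: Spice jar with a dark cap, 41 mm across, 105 mm high, at the back right; a bystander, to be left alone. Origin: centre of its underside.
- onion: Red onion, about 84 mm across, 82 mm high, at the back right; a bystander, to be left alone. Origin: centre of its underside.
- mug: Green and white mug, 86 mm across, 121 mm with its handle, 99 mm high, at the right; a bystander, to be left alone. Origin: centre of its underside.
- tub_rim: The tub's rounded rim, 5 mm thick, top at 85 mm; origin as the tub's. The lid first rests on the catches with its origin about 80 mm above the tub's. Pressed, resistance climbs to 8 to 14 N, drops as the bead passes the catches (origin at 73 mm; they then draw it down), and the lid's underside stops on this rim: fully home its origin is 66.5 mm above the tub's.
Things that resemble listed ones, but are neither listed nor needed, are in the scene too. What is shaped like the lid but pink is not meant.

How it is judged (in metres and radians):
On the way, in this order (a step that is already met when the one before it is completed fails the run):
1. the lemon lies in the tub, let go (horizontal distance between lemon_center and tub below 0.045 m and z of lemon_center in the frame of tub between 0 and 0.07 m and contact force between the fingers and lemon below 0.1 N), for 0.2 s.
2. the lid has clicked past the catches and sits home on the rim (horizontal distance between lemon_center and tub below 0.045 m and z of lemon_center in the frame of tub between 0 and 0.07 m and z of lid in the frame of tub between 0.063 and 0.0695 m and horizontal distance between lid and tub below 0.005 m and angle between the z axis of lid and the z axis of tub, either way round below 0.04 rad and angle between lid's own z axis and vertical below 0.3 rad), for 0.2 s.
At the end, for the whole second after the job is handed in: The lemon is in the tub, the lid sits fully home (within 3 mm of its lowest height, level within 0.04 rad, centred within 5 mm), and the gripper is still pressing it, with more than 5 N between the lid and the rim (all of step 2 and contact force between lid and tub_rim above 5 N and contact force between any of the fingers, the arm and lid above 3 N); the arm keeps its last pose, push and grip.
It fails at once if the printed glass is knocked over or shifted by more than 4 cm (distance of glass from where it was at the start of the episode above 0.04 m or angle between glass's own z axis and vertical above 0.5 rad).
It fails at once if the food tin is knocked over or shifted by more than 4 cm (distance of tin from where it was at the start of the episode above 0.04 m or angle between tin's own z axis and vertical above 0.5 rad).
It fails at once if the spice jar is knocked over or shifted by more than 4 cm (distance of jar from where it was at the start of the episode above 0.04 m or angle between jar's own z axis and vertical above 0.5 rad).
It fails at once if the onion is knocked over or shifted by more than 4 cm (distance of onion from where it was at the start of the episode above 0.04 m).
It fails at once if the mug is knocked over or shifted by more than 4 cm (distance of mug from where it was at the start of the episode above 0.04 m or angle between mug's own z axis and vertical above 0.5 rad).
It also fails if it takes over 72 s, if anything falls off the work surface, if the arm or the gripper's body presses on something with over 40 N, if the wrist force passes 120 N, or if a joint passes its speed limit or range.

## Robot

A 6-joint arm with a two-finger parallel gripper is mounted at the origin on a cart in front of the work surface, level with it; the furniture and walls round the work are solid. World frame = base frame: x ahead of the robot, y to its left, z up, the work surface at z = 0. Lengths are in mm, angles in degrees, forces in N, time in s.
With the tool pointing down it reaches from about 300 to 850 mm from the base axis. Payload 4.2 kg.
Tool frame: the origin (TCP) lies at the very end of the fingers, on their centre line; the grasp point (between the pads) lies 19 mm behind it (env.tcp_to_grasp is the distance from the TCP to the grasp point, in mm); z points along the fingers, y is the line along which they close (so a half turn about z gives the same grasp; the last joint's range is limited). The gripper opens to 91 mm and grips with 3 to 60 N. Pads are 32 mm wide; open, the fingers measure 118 mm over their backs; the gripper's body (76 mm by 178 mm) begins 60 mm behind the grasp point.
Start: joints at [67.838, 18.312, 89.639, -0, 72.044, -1.146], TCP at [206.216, 536.767, 213.976] pointing down, gripper open.
Joint ranges: [-177.97, 177.97], [-48.28, 115.42], [12.27, 149.76], [-77.06, 257.06], [2.81, 150.46], [-146.56, 146.56]. Speed limits (degrees/s): [147.25, 147.25, 180, 180, 180, 180].

## Interface

Orientations are given as [roll, pitch, yaw] about the fixed x, y, z axes, in that order (R = Rz(yaw) Ry(pitch) Rx(roll)).
In Python, from workcell import env gives the robot as it stands.
- The arm moves only by the tool move_arm, never from a script. Its argument "plan" is a list of rows, each a list of 3 entries, a list of its own where there are three numbers: the shift along the world's x, y, z in cm, then the turn about the world's z in degrees, then the closure, from 0 (fully open) to 1 (shut). In form: [[[x, y, z], turn, claw], ...]. A call has 1 to 5 rows; each row shifts and turns the commanded pose from where the row before left it; what a row does not reach is not made up. A row lasts 1/10 s, in which the tool goes at most 50 mm and 8.59 degrees, less where a joint would pass 70% of its speed; a pose out of reach is approached as far as the arm can. A call is refused whole if a number of a shift passes 5 or a number of a turn 8.59, either way. A call with a gripper value outside its range is refused whole. The fingers move at their own pace and stop on an object; "squeeze" is the grip in N (left out, the last holds). Time passes only in rows, so rows that do not move let the fingers close. It gives the time, the measured TCP pose, the force, the opening and the grip force at its end, in the units of the state.
- env.state(): the state, without advancing time (a new reading comes with each control period).
- env.grab_frame(name): name is "scene" or "side" or "wrist"; returns a dict with "frame" (480x640x3 uint8, red, green, blue), "z_map" (480x640 float32, mm along the optical axis (not along the pixel's ray), 0 where there is no reading), "fovy" (degrees; the focal length in pixels is half the picture's height over the tangent of half this angle, whatever the lens; pixels are square), "cx", "cy" (the principal point, pixels), "position" and "orientation" of the camera in the world. Camera axes: x right, y down, z forward; pixel columns grow to the right and rows downward; lengths in mm; the calibration is good to about 2 mm. A picture is of the moment at which its call begins.
- env.job_done(): hands the job in; it is judged then, once.
Trained networks look in a picture, given as the dict that the camera call returned (one of the last four; its "shot" number tells which), for a name from the list of things; names that differ only in an ending like _2 or _b are one class to them, and where a whole thing is asked for, a point or a joint stands for the part that bears it (a point fixed in the world has none). Each returns a list of dicts, best first, with "score" (0 to 1); they miss things now and then, are a little off and sometimes report something else, mostly with a low value. They report only what shows in the picture. A call takes as long as a camera call. They do not tell look-alikes from the thing itself.
- env.search_frame(picture, label): "point" ([column, row] in pixels, amid what is visible of it).
- env.landmark_of(picture, label): "point" ([column, row] in pixels: a listed point, or the origin of a listed thing).
The state is a dict: "time_s": time; "qpos": joint angles; "qvel": joint speeds; "effort": joint torques, N m; "ee_pos": TCP position; "ee_rot": TCP orientation; "force": force on the tool from outside, world axes, zero at the start; "torque": the same for the moment, N m; "gripper_width": finger opening in mm; "gripper_force": force on a finger pad.
Only numpy, scipy, OpenCV 4.12 (cv2) and the standard library are available. Lean on these libraries where they do the work, as an engineer would, in place of code of your own. Each camera call takes 0.05 s, during which the arm holds its last target. There are 200 camera calls.

## Working session

There is one attempt and no reset: what is moved stays moved. The work goes in short steps, Python scripts to look and compute and a tool call to move; the robot and the scene stay as the last step left them, time stands still between calls to the robot, and variables do not carry over. Pictures are saved under pics/ and viewed, at most 10 in all, crops included, and the job is handed in when it is done.

Besides the shell and the picture viewer there is one more tool, called after "Emit:" as name([rows], argument=value, ...), one row to a line, values as JSON. move_arm: Moves the arm, as the interface text tells. Its arguments: {"type":"object","properties":{"plan":{"type":"array","items":{"type":"array"}},"squeeze":{"type":"number"}},"required":["plan"]}

```bash
mkdir -p pics
cat > h.py <<'E'
import numpy as np, cv2
from scipy.spatial.transform import Rotation as R
from workcell import env
def rot(o):
    o=np.array(o,float)
    if o.shape==(3,3): return o
    return R.from_euler('xyz',o,degrees=True).as_matrix() if o.size==3 else R.from_quat(o).as_matrix()
def cloud(p):
    f=240/np.tan(np.radians(p['fovy']/2)); z=p['z_map']; v,u=np.mgrid[:480,:640]
    P=np.stack([(u-p['cx'])/f*z,(v-p['cy'])/f*z,z],-1)
    W=P@rot(p['orientation']).T+np.array(p['position']); W[z<=0]=np.nan
    return W
def save(p,n): cv2.imwrite(f'pics/{n}.png',p['frame'][:,:,::-1])
E
python3 - <<'E'
from h import *
for c in ['scene','side']:
    p=env.grab_frame(c); save(p,c+'0'); W=cloud(p)
    print(c,p['position'],p['orientation'],p['fovy'])
    for l in ['tub','lid','lid_knob','lemon','glass','tin','jar','onion','mug']:
        for d in env.search_frame(p,l)[:3]:
            u,v=map(int,np.round(d['point'])); print(l,round(d['score'],2),u,v,W[v,u].round())
print(env.state())
E
```

```text
scene [-394.74827336 -943.10390814 1027.8144375 ] [-127.51676113   -0.97697531  -51.81081944] 45.1483480366784
tub 0.7 298 195 [693.  -8.  76.]
tub 0.65 257 233 [541.  21.   9.]
lid 0.96 463 322 [ 585. -617.   24.]
lid 0.62 330 275 [ 515. -267.   27.]
lid_knob 0.91 466 324 [ 580. -627.   27.]
lid_knob 0.69 330 279 [ 506. -274.   22.]
lemon 0.51 222 197 [563. 182.  55.]
lemon 0.34 235 220 [485.  46.  76.]
glass 0.61 254 171 [699. 178.  84.]
tin 0.91 300 195 [695. -14.  78.]
jar 0.98 377 232 [ 701. -286.   68.]
onion 0.74 406 265 [ 650. -413.   50.]
mug 0.85 398 316 [ 470. -502.   62.]
mug 0.26 328 275 [ 509. -265.   29.]
side [ 942.56823843  867.49298591 1188.65317727] [-135.54273015    0.94140143  160.28949732] 48.47186454064666
tub 0.77 365 273 [485. -38.   6.]
tub 0.39 367 344 [589. 209.  49.]
lid 0.82 273 164 [ 596. -597.   29.]
lid 0.78 327 227 [nan nan nan]
lid 0.72 365 345 [597. 214.  55.]
lid_knob 0.59 325 223 [ 530. -249.   33.]
lid_knob 0.57 274 166 [ 595. -587.   27.]
lemon 0.71 365 345 [597. 214.  55.]
lemon 0.52 269 204 [ 674. -370.   57.]
glass 0.73 317 344 [706. 164.  46.]
glass 0.19 368 342 [586. 208.  54.]
tin 0.57 296 294 [718.  43. 108.]
onion 0.91 268 204 [ 677. -370.   57.]
mug 0.56 314 164 [ 487. -468.   92.]
{'time_s': 1.0, 'qpos': array([ 6.78370610e+01,  1.83096684e+01,  8.96393167e+01, -3.69716550e-04,
        7.20448995e+01, -1.14510315e+00]), 'qvel': array([ 0.09288416,  0.06082744, -0.01313281,  0.00649186,  0.06760664,
        0.06496338]), 'effort': array([ 9.30971328e-04, -4.12357092e+01, -2.32233936e+01,  7.27413339e-02,
        3.75343929e-02, -1.26102499e-06]), 'ee_pos': array([206.22437637, 536.7522211 , 213.99616735]), 'ee_rot': array([1.79993893e+02, 4.73867097e-04, 1.58982278e+02]), 'force': array([ 0.5524993 , -0.79136007, -0.13166671]), 'torque': array([0.0253714 , 0.00819996, 0.02388643]), 'gripper_force': 0.0, 'gripper_width': 91.4231410056274}
```

View pics/scene0.png

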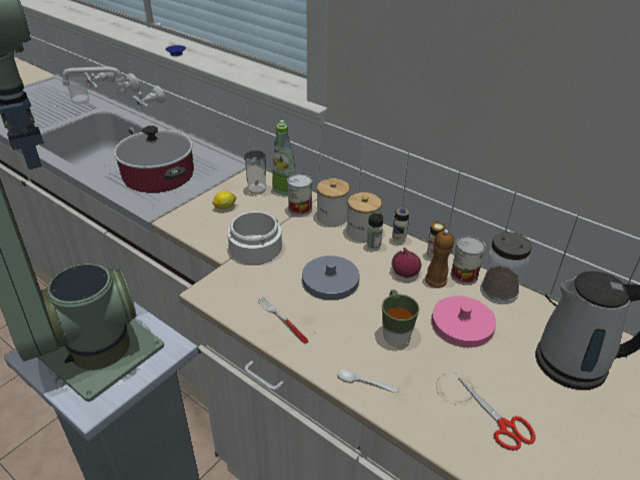

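View pics/side0.png

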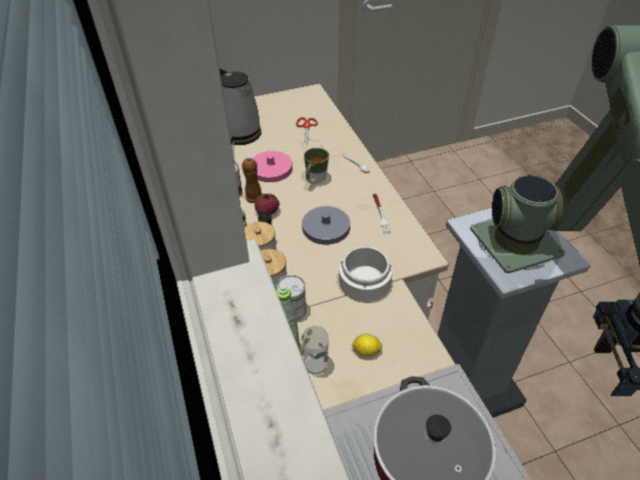

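The grey lid is at scene (330,277) and side (326,225), the tub at (255,237) and (366,272), and the lemon at (223,200) and (367,345). The pink lid is the look-alike. Next I'll fit these shapes in the depth data.

```bash
cat >> h.py <<'E'
from scipy.optimize import least_squares
def circ(xy,r=None):
    c0=xy.mean(0)
    if r: s=least_squares(lambda c:np.hypot(*(xy-c).T)-r,c0,loss='soft_l1',f_scale=2); return s.x,r
    s=least_squares(lambda c:np.hypot(*(xy-c[:2]).T)-c[2],[*c0,60],loss='soft_l1',f_scale=2); return s.x[:2],s.x[2]
def near(W,c,rad,lo,hi):
    m=(np.hypot(W[...,0]-c[0],W[...,1]-c[1])<rad)&(W[...,2]>lo)&(W[...,2]<hi); return m
E
python3 - <<'E'
from h import *
for c in ['scene','side']:
    p=env.grab_frame(c); W=cloud(p); hsv=cv2.cvtColor(p['frame'],cv2.COLOR_RGB2HSV)
    m=near(W,(500,-10),120,78,95); P=W[m]; print(c,'rim',m.sum(),np.nanmedian(P[:,2]),circ(P[:,:2]), circ(P[:,:2],60.5))
    m=near(W,(515,-255),100,15,32); P=W[m]
    print('lidtop',m.sum(),np.median(P[:,2]),P.mean(0), (P.min(0)+P.max(0))/2,P.max(0)-P.min(0))
    m=near(W,(515,-255),100,38,65); P=W[m]; print('knob',m.sum(),P.mean(0),P[:,2].max(),(P.min(0)+P.max(0))/2, circ(P[P[:,2]<54][:,:2],13))
    m=near(W,(580,200),90,4,70)&(hsv[...,1]>130)&(abs(hsv[...,0].astype(int)-27)<9); P=W[m]
    print('lemon',m.sum(),P.min(0),P.max(0))
    np.save(f'lem_{c}.npy',P)
P=np.vstack([np.load('lem_scene.npy'),np.load('lem_side.npy')])
def res(x):
    q=P-[x[0],x[1],28]; a=x[2]; l=q[:,0]*np.cos(a)+q[:,1]*np.sin(a); t=-q[:,0]*np.sin(a)+q[:,1]*np.cos(a)
    return 28*(np.sqrt((l/37)**2+(t/27.5)**2+(q[:,2]/28)**2)-1)
for a0 in (0,.8,1.6,2.4):
    s=least_squares(res,[*P[:,:2].mean(0),a0],loss='soft_l1',f_scale=2); print(s.x[:2],np.degrees(s.x[2]),s.cost,len(P))
E
```

```text
scene rim 334 82.87836540686794 (array([495.22344282, -15.39604886]), np.float64(60.88847754896811)) (array([495.16665685, -15.44112779]), 60.5)
lidtop 1723 25.816921254822205 [ 514.70883432 -267.52057077   25.43622947] [ 521.75573813 -262.9845176    23.40130463] [152.78290881 151.90567314  16.7295158 ]
knob 106 [ 518.15690065 -265.1923235    52.75140311] 62.60206036615455 [ 520.43559795 -263.60675308   50.39829194] (array([ 523.26350252, -261.2450468 ]), 13)
lemon 291 [545.35110234 166.61395443   6.71449804] [612.41112621 215.77231806  59.95484214]
side rim 387 83.79886725776328 (array([497.98946185, -10.65133864]), np.float64(60.72920355638372)) (array([497.99145965, -10.62989206]), 60.5)
lidtop 1214 26.67404005265678 [ 526.41358989 -252.52977454   26.32944286] [ 522.2857572  -260.20978606   23.49429169] [151.80786263 154.27561968  16.98649538]
knob 77 [ 523.5880324  -257.61354769   53.12980984] 63.11701581772763 [ 523.15023161 -259.52544805   50.72215398] (array([ 521.86641937, -262.81903398]), 13)
lemon 463 [552.80909308 178.21931297   4.11762498] [616.77241642 228.90535568  61.13247835]
[583.32941765 198.44722581] -31.94386805069045 1629.372915613974 754
[583.32944381 198.44720215] -31.94480271496505 1629.3729142844163 754
[583.32950617 198.44714576] 148.05296912797894 1629.3729153016689 754
[583.32949614 198.44715483] 148.05332744773915 1629.3729147400277 754
```

Emit:
move_arm([
  [[1, -1, 4], -3, 0],
  [[3, -3, 1], -3, 0],
  [[3, -3, 0], -3, 0],
  [[3, -3, 0], -2, 0],
  [[3, -3, 0], 0, 0],
], squeeze=20)

```text
time_s: 1.6
ee_pos: [337.1, 405.6, 264.3]
ee_rot: [180.0, 0.0, 148.0]
force: [0.7, 0.0, -0.3]
gripper_width: 91.2
gripper_force: 0.0
```

Emit:
move_arm([
  [[3.5, -3, 0], 0, 0],
  [[3.5, -3, 0], 0, 0],
  [[3.5, -3, 0], 0, 0],
  [[3, -3, 0], 0, 0],
  [[3, -3, 0], 0, 0],
])

```text
time_s: 2.1
ee_pos: [502.4, 255.3, 264.1]
ee_rot: [180.0, 0.0, 148.0]
force: [0.3, -0.0, -1.2]
gripper_width: 91.4
gripper_force: 0.0
```

Emit:
move_arm([
  [[3, -2, 0], 0, 0],
  [[3, -2, -1], 0, 0],
  [[1, -1, -2], 0, 0],
  [[0, 0, 0], 0, 0],
  [[0, 0, 0], 0, 0],
])

```text
time_s: 2.6
ee_pos: [570.7, 206.9, 233.9]
ee_rot: [-180.0, -0.1, 148.0]
force: [-0.2, -0.1, -0.3]
gripper_width: 91.0
gripper_force: 0.0
```

Run:
```python
from h import *
p=env.grab_frame('wrist'); W=cloud(p); save(p,'w1'); hsv=cv2.cvtColor(p['frame'],cv2.COLOR_RGB2HSV)
print(env.state()['ee_pos'],p['position'])
m=near(W,(580,200),90,12,75)&(hsv[...,1]>130)&(abs(hsv[...,0].astype(int)-27)<9); P=W[m]
print('lemon',m.sum(),P.min(0),P.max(0))
print(cv2.minAreaRect(P[:,:2].astype(np.float32)))
def res(x):
    q=P-[x[0],x[1],28]; a=x[2]; l=q[:,0]*np.cos(a)+q[:,1]*np.sin(a); t=-q[:,0]*np.sin(a)+q[:,1]*np.cos(a)
    return 28*(np.sqrt((l/37)**2+(t/27.5)**2+(q[:,2]/28)**2)-1)
s=least_squares(res,[583,198,-.5],loss='soft_l1',f_scale=2); print(s.x[:2],np.degrees(s.x[2]),s.cost)
```

```text
[570.82100552 207.45353475 234.68487101] [515.14170807 240.47193208 404.45452535]
lemon 3605 [548.33168236 169.84709244  28.25222986] [617.83638941 226.01888185  56.54045072]
((581.8388671875, 197.73019409179688), (60.61825942993164, 59.515541076660156), 16.460607528686523)
[584.33041327 196.83210318] -30.13672452155319 2510.281089661123
```

Emit:
move_arm([
  [[1.3, -1, -4], 1, 0],
  [[0, 0, -5], 0, 0],
  [[0, 0, -5], 0, 0],
  [[0, 0, -4], 0, 0],
  [[0, 0, -2.4], 0, 0],
])

```text
time_s: 3.15
ee_pos: [582.3, 197.7, 28.1]
ee_rot: [-179.9, -0.1, 149.1]
force: [0.2, -0.1, -0.4]
gripper_width: 91.0
gripper_force: 0.0
```

Emit:
move_arm([
  [[0, 0, -1.4], 0, 0],
  [[0, 0, -0.6], 0, 0.2],
  [[0, 0, 0], 0, 0.6],
  [[0, 0, 0], 0, 1],
  [[0, 0, 0], 0, 1],
])

```text
time_s: 3.65
ee_pos: [585.3, 197.2, 11.6]
ee_rot: [179.9, 0.1, 149.0]
force: [0.2, -0.8, -0.2]
gripper_width: 62.2
gripper_force: 0.0
```

Emit:
move_arm([
  [[0, 0, 0], 0, 1],
  [[0, 0, 0], 0, 1],
  [[0, 0, 0], 0, 1],
  [[0, 0, 0], 0, 1],
])

```text
time_s: 4.05
ee_pos: [585.1, 197.0, 11.3]
ee_rot: [179.9, 0.1, 149.0]
force: [-0.6, -1.2, 6.5]
gripper_width: 53.4
gripper_force: 20.0
```

Emit:
move_arm([
  [[0, 0, 1], 0, 1],
  [[0, 0, 3], 0, 1],
  [[0, 0, 4], 0, 1],
  [[0, 0, 4], 0, 1],
  [[0, 0, 4], 0, 1],
])

```text
time_s: 4.55
ee_pos: [583.6, 196.5, 171.5]
ee_rot: [-180.0, -0.0, 149.0]
force: [-0.1, 0.6, -2.4]
gripper_width: 53.3
gripper_force: 20.0
```

Emit:
move_arm([
  [[-1, -2, 2], 0, 1],
  [[-1, -3, 2], 0, 1],
  [[-1, -3, 2], 0, 1],
  [[-1, -3, 1], 0, 1],
  [[-1, -2, 0], 0, 1],
])

```text
time_s: 5.05
ee_pos: [534.1, 65.0, 242.0]
ee_rot: [179.9, 0.2, 148.9]
force: [0.5, 0.8, -1.8]
gripper_width: 53.4
gripper_force: 20.0
```

Run:
```python
from h import *
p=env.grab_frame('wrist'); W=cloud(p); save(p,'w2')
print(env.state()['ee_pos'],env.state()['gripper_width'])
m=near(W,(497,-13),90,80,92); P=W[m]; print('rim',m.sum(),np.nanmedian(P[:,2]) if len(P) else 0,circ(P[:,:2]), circ(P[:,:2],60.5))
```

```text
[531.86096945  62.56070421 241.2191706 ] 53.50544137183879
rim 2323 83.84276891460883 (array([496.64452742, -13.22494314]), np.float64(60.05611216148064)) (array([497.15940174, -13.30605719]), 60.5)
```

View pics/w2.png

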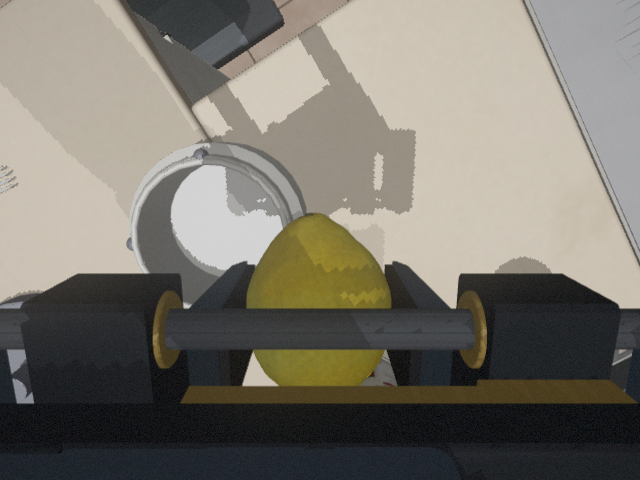

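The lemon is held squarely at (320,300) and the open tub is at (220,210). Tub centre is (497,-13).

Emit:
move_arm([
  [[-1.5, -3, 0], 0, 1],
  [[-1, -3, -1], 0, 1],
  [[-1, -1.6, -3], 0, 1],
  [[0, 0, -4], 0, 1],
  [[0, 0, -2], 0, 1],
])

```text
time_s: 5.6
ee_pos: [496.7, -9.6, 137.4]
ee_rot: [-179.9, -0.3, 148.9]
force: [-0.6, -0.3, -1.3]
gripper_width: 53.2
gripper_force: 20.0
```

Emit:
move_arm([
  [[0, 0, -3], 0, 1],
  [[0, 0, -3], 0, 1],
  [[0, 0, -3], 0, 1],
  [[0, 0, -2], 0, 1],
  [[0, 0, 0], 0, 1],
])

```text
time_s: 6.1
ee_pos: [496.7, -9.0, 27.5]
ee_rot: [-179.8, -0.4, 149.0]
force: [-0.8, 0.3, -1.2]
gripper_width: 53.4
gripper_force: 20.0
```

Emit:
move_arm([
  [[0, -0.4, -0.7], 0, 1],
  [[0, 0, 0], 0, 0.35],
  [[0, 0, 0], 0, 0.25],
  [[0, 0, 0], 0, 0.25],
  [[0, 0, 0], 0, 0.25],
])

```text
time_s: 6.6
ee_pos: [499.8, -13.3, 23.8]
ee_rot: [179.9, 0.1, 149.0]
force: [0.0, -0.6, -0.6]
gripper_width: 68.7
gripper_force: 0.0
```

Emit:
move_arm([
  [[0, 0, 1], 0, 0.25],
  [[0, 0, 3], 0, 0.25],
  [[0, 0, 4], 0, 0.25],
  [[0, 0, 4], 0, 0.2],
  [[0, 0, 4], 0, 0.2],
])

```text
time_s: 7.1
ee_pos: [499.0, -13.2, 185.6]
ee_rot: [180.0, 0.1, 149.0]
force: [0.3, 0.5, -0.9]
gripper_width: 73.2
gripper_force: 0.0
```

Emit:
move_arm([
  [[0, -4, 4], 0, 0.2],
  [[1, -4, 2], 0, 0.2],
  [[1, -4, 0], 0, 0.2],
  [[1, -4, 0], 0, 0.2],
  [[0, -3, 0], 0, 0.2],
])

```text
time_s: 7.6
ee_pos: [529.9, -200.9, 239.4]
ee_rot: [180.0, 0.1, 148.9]
force: [-0.0, -0.2, -0.5]
gripper_width: 72.8
gripper_force: 0.0
```

Run:
```python
from h import *
s=env.state(); print(s['ee_pos'],s['gripper_width'])
for c in ['wrist','side','scene']:
    p=env.grab_frame(c); W=cloud(p); save(p,c+'3'); hsv=cv2.cvtColor(p['frame'],cv2.COLOR_RGB2HSV)
    m=near(W,(522,-261),100,38,65); P=W[m]
    if m.sum()>10: print(c,'knob',m.sum(),P.mean(0),P[:,2].max(),(P.min(0)+P.max(0))/2, circ(P[P[:,2]<54][:,:2],13))
    m=near(W,(522,-261),100,15,32); P=W[m]
    print('lidtop',m.sum(),(P.min(0)+P.max(0))/2,P.max(0)-P.min(0),cv2.minEnclosingCircle(P[:,:2].astype(np.float32)))
    m=near(W,(497,-13),60,0,95)&(hsv[...,1]>130)&(abs(hsv[...,0].astype(int)-27)<9); P=W[m]
    print('lemon',m.sum(),P.mean(0) if m.sum() else 0,P.max(0)if m.sum() else 0)
    m=near(W,(497,-13),90,80,92); P=W[m]
    if m.sum()>10: print('rim',m.sum(),circ(P[:,:2],60.5))
```

```text
[ 529.93975431 -200.87629023  239.43953413] 72.77498819492614
wrist knob 823 [ 521.81359453 -260.72410629   55.31802583] 59.397021246617044 [ 522.72920172 -262.26727405   48.71738236] (array([ 523.07240339, -262.83622876]), 13)
lidtop 17349 [ 522.73480922 -262.1236466    23.5461331 ] [150.07969673 149.72096666  16.74888277] ((522.6829833984375, -262.40447998046875), 75.2830581665039)
lemon 4606 [496.51945129 -20.17568345  51.68320298] [532.34300202   9.31394262  62.48712925]
rim 3671 (array([496.76765218, -15.66004537]), 60.5)
side knob 80 [ 524.44224219 -256.77611227   53.19722892] 64.85861623012806 [ 523.18913586 -260.53897564   51.53021443] (array([ 522.003136  , -260.95274309]), 13)
lidtop 1212 [ 523.66357967 -259.54970205   23.52409276] [150.79571657 152.77595995  16.87797891] ((518.7660522460938, -257.5795593261719), 81.18804931640625)
lemon 244 [502.32729199  -7.33656088  53.85723975] [532.4950104   14.76833355  66.69624324]
rim 331 (array([497.99703415, -11.0580135 ]), 60.5)
scene knob 103 [ 518.88107245 -265.01950608   52.7632394 ] 63.86012228741481 [ 523.08332691 -262.47386566   51.05030584] (array([ 523.50798234, -261.7374847 ]), 13)
lidtop 1731 [ 521.88708193 -263.25620385   23.46132409] [154.09297322 151.92235081  16.79819896] ((521.1824951171875, -261.319091796875), 79.1484375)
lemon 114 [494.6908049  -18.92775461  57.12785183] [520.70765669   6.47283125  64.65751022]
rim 282 (array([495.34658768, -15.32235737]), 60.5)
```

View pics/wrist3.png

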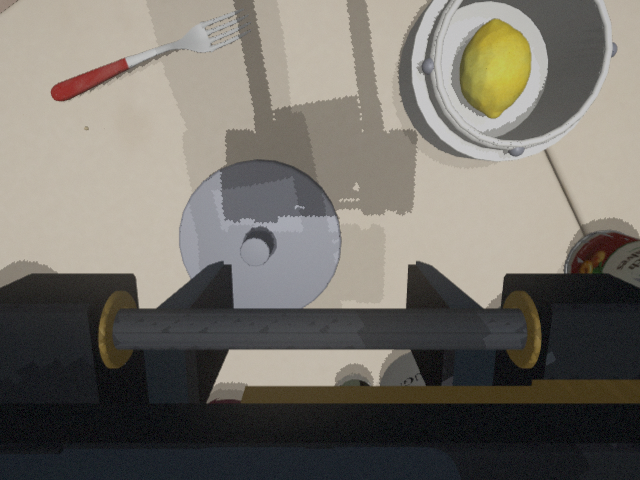

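The lemon lies in the tub at (495,70), and the lid knob is at (255,247), world (522.7,-262). Moving down onto the knob.

Emit:
move_arm([
  [[-0.7, -3, 0], 0, 0.3],
  [[0, -3.1, -3], 0, 0.3],
  [[0, 0, -4], 0, 0.4],
  [[0, 0, -4], 0, 0.4],
  [[0, 0, -4], 0, 0.4],
])

```text
time_s: 8.25
ee_pos: [522.3, -258.5, 87.9]
ee_rot: [180.0, 0.1, 149.0]
force: [1.5, -0.7, -0.1]
gripper_width: 54.6
gripper_force: 0.0
```

Emit:
move_arm([
  [[0, 0, -3], 0, 0.4],
  [[0, 0, -1], 0, 0.4],
  [[0, 0, -1], 0, 0.4],
  [[0, 0, 0], 0, 0.4],
  [[0, 0, 0], 0, 0.4],
])

```text
time_s: 8.75
ee_pos: [523.3, -259.8, 39.8]
ee_rot: [180.0, 0.2, 149.0]
force: [-0.3, -0.1, 0.0]
gripper_width: 54.6
gripper_force: 0.0
```

Emit:
move_arm([
  [[0, -0.2, -0.7], 0, 0.4],
  [[0, 0, 0], 0, 0.6],
  [[0, 0, 0], 0, 0.8],
  [[0, 0, 0], 0, 1],
  [[0, 0, 0], 0, 1],
], squeeze=45)

```text
time_s: 9.25
ee_pos: [522.3, -261.6, 31.5]
ee_rot: [180.0, 0.0, 149.0]
force: [-0.1, -0.8, 0.8]
gripper_width: 25.3
gripper_force: 10.8
```

Emit:
move_arm([
  [[0, 0, 0], 0, 1],
  [[0, 0, 0], 0, 1],
  [[0, 0, 0], 0, 1],
  [[0, 0, 0], 0, 1],
])

```text
time_s: 9.65
ee_pos: [522.4, -261.6, 31.5]
ee_rot: [180.0, 0.0, 149.0]
force: [-0.8, 0.5, 1.5]
gripper_width: 24.9
gripper_force: 45.0
```

Emit:
move_arm([
  [[0, 0, 1], 0, 1],
  [[0, 0, 3], 0, 1],
  [[0, 0, 4], 0, 1],
  [[0, 0, 4], 0, 1],
  [[0, 0, 4], 0, 1],
])

```text
time_s: 10.15
ee_pos: [521.7, -261.4, 193.2]
ee_rot: [-180.0, -0.0, 149.0]
force: [0.6, -0.7, -1.3]
gripper_width: 25.2
gripper_force: 45.0
```

Emit:
move_arm([
  [[0, 2, 0], 0, 1],
  [[-0.5, 4, 0], 0, 1],
  [[-0.5, 4, 0], 0, 1],
  [[-0.5, 4, 0], 0, 1],
  [[-0.5, 4, 0], 0, 1],
])

```text
time_s: 10.65
ee_pos: [501.5, -80.2, 191.7]
ee_rot: [180.0, 0.0, 149.0]
force: [1.0, 0.5, -1.2]
gripper_width: 25.0
gripper_force: 45.0
```

Emit:
move_arm([
  [[-0.5, 4, 0], 0, 1],
  [[0, 2, 0], 0, 1],
  [[0, 0.8, -1], 0, 1],
  [[0, 0, -1], 0, 1],
  [[0, 0, 0], 0, 1],
])

```text
time_s: 11.15
ee_pos: [495.9, -14.3, 169.3]
ee_rot: [-179.9, -0.2, 149.0]
force: [0.0, -0.7, -1.1]
gripper_width: 25.2
gripper_force: 45.0
```

```bash
cat > m.py <<'E'
from h import *
s=env.state(); print(s['ee_pos'],s['gripper_width'],s['force']); T=s['ee_pos']; zl=T[2]-31.5
for c in ['side','scene']:
    p=env.grab_frame(c); W=cloud(p); save(p,c+'4')
    m=near(W,(497,-13),100,53,64); P=W[m]  # body shoulder (z=60)
    r=np.hypot(*(P[:,:2]-[497,-13]).T); Q=P[(r>62)]
    print(c,'shoulder',len(Q),np.median(Q[:,2]))
    b=near(W,(497,-13),100,10,55); Q=W[b]; print('body wall',b.sum(),circ(Q[:,:2],74.5)[0])
    l=near(W,T,100,zl+4,zl+22); Q=W[l]; print('lid skirt',l.sum(),circ(Q[:,:2],75.5)[0])
    n=near(W,T,100,62,82); Q=W[n]; print('neck/rim',n.sum(),circ(Q[:,:2],65)[0] if n.sum()>20 else 0)
    t=near(W,T,100,zl+22,zl+29); Q=W[t]; A=np.c_[Q[:,:2],np.ones(len(Q))]; k=np.linalg.lstsq(A,Q[:,2],rcond=None)[0]; print('top slope',k[:2],t.sum())
E
python3 m.py
```

```text
[495.87226831 -14.34673009 169.33935817] 25.159615058441027 [ 0.03361267 -0.66524219 -1.08042036]
side shoulder 294 60.814728495833606
body wall 739 [496.41522209 -14.52167849]
lid skirt 261 [495.12590929 -15.7046344 ]
neck/rim 394 [496.91975277 -12.60629787]
top slope [-0.00424306 -0.00340639] 1047
scene shoulder 319 60.16586042451695
body wall 1007 [496.23740785 -14.22446309]
lid skirt 316 [497.41678114 -14.61389169]
neck/rim 435 [497.09130316 -13.42263128]
top slope [-0.00012529  0.00012941] 1048
```

View pics/scene4.png

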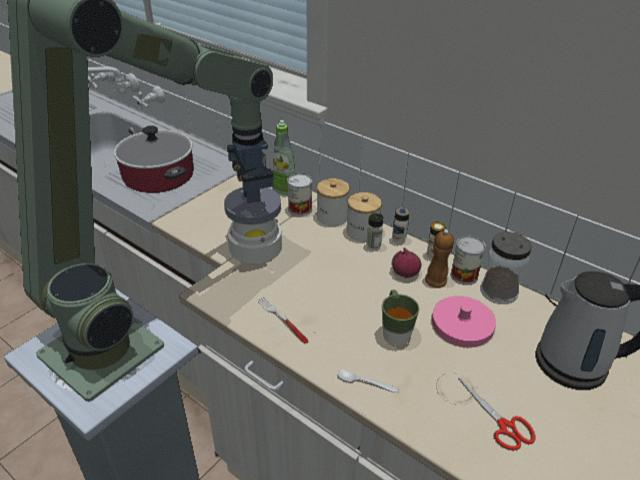

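The lid hangs level over the tub, at scene (252,205) above (255,240), and the offset is about 1 mm.

Emit:
move_arm([
  [[0.05, 0.1, -1], 0, 1],
  [[0, 0, -2], 0, 1],
  [[0, 0, -1.5], 0, 1],
  [[0, 0, -0.5], 0, 1],
  [[0, 0, 0], 0, 1],
])

```text
time_s: 11.75
ee_pos: [497.3, -13.0, 120.5]
ee_rot: [-180.0, -0.1, 148.9]
force: [-0.1, -0.4, -1.4]
gripper_width: 25.4
gripper_force: 45.0
```

Emit:
move_arm([
  [[0, 0, -0.3], 0, 1],
  [[0, 0, -0.2], 0, 1],
  [[0, 0, -0.1], 0, 1],
  [[0, 0, 0], 0, 1],
])

```text
time_s: 12.15
ee_pos: [497.8, -12.6, 115.5]
ee_rot: [180.0, 0.0, 149.0]
force: [0.3, 0.3, -1.4]
gripper_width: 25.2
gripper_force: 45.0
```

```bash
python3 m.py
```

```text
[497.83269061 -12.56372513 115.54233361] 25.222974725965138 [ 0.34378924  0.31117218 -1.3833156 ]
side shoulder 251 60.67504781957473
body wall 518 [496.53775964 -14.02193822]
lid skirt 254 [497.09966144 -13.81043671]
neck/rim 190 [497.57981786  -9.95645273]
top slope [-0.00270309  0.00036002] 973
scene shoulder 295 60.33728878160866
body wall 670 [497.79361833 -12.83056995]
lid skirt 314 [499.07842239 -12.60029644]
neck/rim 253 [496.14142797 -14.25154547]
top slope [ 3.59855481e-03 -7.05043686e-05] 1042
```

Emit:
move_arm([
  [[-0.08, -0.03, -0.1], 0, 1],
  [[0, 0, -0.15], 0, 1],
  [[0, 0, -0.1], 0, 1],
  [[0, 0, -0.1], 0, 1],
  [[0, 0, 0], 0, 1],
])

```text
time_s: 12.75
ee_pos: [497.1, -12.9, 111.4]
ee_rot: [180.0, 0.0, 149.0]
force: [-1.4, 0.1, 4.2]
gripper_width: 24.9
gripper_force: 45.0
```

Emit:
move_arm([
  [[0, 0, -0.1], 0, 1],
  [[0, 0, -0.1], 0, 1],
  [[0, 0, 0], 0, 1],
])

```text
time_s: 13.05
ee_pos: [498.0, -13.2, 110.8]
ee_rot: [179.9, 0.2, 149.0]
force: [-1.1, -0.6, 11.3]
gripper_width: 25.3
gripper_force: 45.0
```

Emit:
move_arm([
  [[0, 0, -0.1], 0, 1],
  [[0, 0, -0.1], 0, 1],
  [[0, 0, -0.1], 0, 1],
  [[0, 0, 0], 0, 1],
])

```text
time_s: 13.45
ee_pos: [499.5, -13.7, 109.1]
ee_rot: [179.9, 0.4, 149.0]
force: [-0.8, -2.4, 17.5]
gripper_width: 25.1
gripper_force: 45.0
```

Emit:
move_arm([
  [[0, 0, -0.1], 0, 1],
  [[0, 0, -0.1], 0, 1],
  [[0, 0, -0.1], 0, 1],
  [[0, 0, 0], 0, 1],
])

```text
time_s: 13.85
ee_pos: [500.7, -14.1, 105.8]
ee_rot: [179.8, 0.5, 149.0]
force: [3.8, -3.3, 11.2]
gripper_width: 24.9
gripper_force: 45.0
```

Emit:
move_arm([
  [[0, 0, -0.1], 0, 1],
  [[0, 0, -0.1], 0, 1],
  [[0, 0, -0.1], 0, 1],
  [[0, 0, 0], 0, 1],
])

```text
time_s: 14.25
ee_pos: [497.4, -12.8, 99.6]
ee_rot: [180.0, 0.1, 149.0]
force: [1.8, -0.4, -1.6]
gripper_width: 25.1
gripper_force: 45.0
```

```bash
python3 m.py
```

```text
[497.36871692 -12.79938966  99.60405408] 25.139565713233228 [ 1.84495422 -0.40671035 -1.5825062 ]
side shoulder 167 59.49424208041478
body wall 526 [496.5110728  -14.06798177]
lid skirt 261 [494.62101112 -13.13417839]
neck/rim 195 [501.28353739  -3.48629521]
top slope [-0.01553311  0.00352145] 818
scene shoulder 224 59.201322557837614
body wall 683 [497.770415   -12.72174318]
lid skirt 325 [496.36700154 -11.59116538]
neck/rim 242 [489.62282436 -20.98088736]
top slope [-0.01503665  0.01067424] 928
```

Clicked. Now pressing on until it seats firmly.

Emit:
move_arm([
  [[0, 0, -0.1], 0, 1],
  [[0, 0, -0.1], 0, 1],
  [[0, 0, 0], 0, 1],
  [[0, 0, 0], 0, 1],
])

```text
time_s: 14.75
ee_pos: [496.7, -12.6, 97.9]
ee_rot: [180.0, -0.0, 149.0]
force: [-0.8, 2.7, 4.4]
gripper_width: 25.1
gripper_force: 45.0
```

Emit:
move_arm([
  [[0, 0, -0.1], 0, 1],
  [[0, 0, 0], 0, 1],
  [[0, 0, 0], 0, 1],
])

```text
time_s: 15.05
ee_pos: [496.5, -12.6, 97.5]
ee_rot: [180.0, -0.0, 149.0]
force: [-2.9, 3.2, 9.7]
gripper_width: 25.0
gripper_force: 45.0
```

Emit:
move_arm([
  [[0, 0, -0.05], 0, 1],
  [[0, 0, 0], 0, 1],
  [[0, 0, 0], 0, 1],
  [[0, 0, 0], 0, 1],
  [[0, 0, 0], 0, 1],
])

```text
time_s: 15.55
ee_pos: [496.5, -12.6, 97.4]
ee_rot: [180.0, -0.0, 149.0]
force: [-3.7, 2.6, 12.6]
gripper_width: 25.0
gripper_force: 45.0
```

```bash
python3 m.py; python3 -c "
from h import *
p=env.grab_frame('side');cv2.imwrite('pics/z.png',cv2.resize(p['frame'][190:340,270:470,::-1],(800,600)))"
```

```text
[496.50644257 -12.55772914  97.3889927 ] 24.95559897490577 [-3.73193698  2.58437889 12.64578504]
side shoulder 146 58.883666553386206
body wall 510 [496.5462209  -13.87253963]
lid skirt 226 [496.14189395 -13.80595805]
neck/rim 224 [501.3686196   -3.35914635]
top slope [-0.00091905 -0.0052484 ] 892
scene shoulder 191 58.420810568225534
body wall 677 [497.95151593 -12.6140721 ]
lid skirt 308 [497.64882187 -12.30443265]
neck/rim 267 [489.23058959 -20.70446504]
top slope [0.0017487 0.001063 ] 993
```

View pics/z.png

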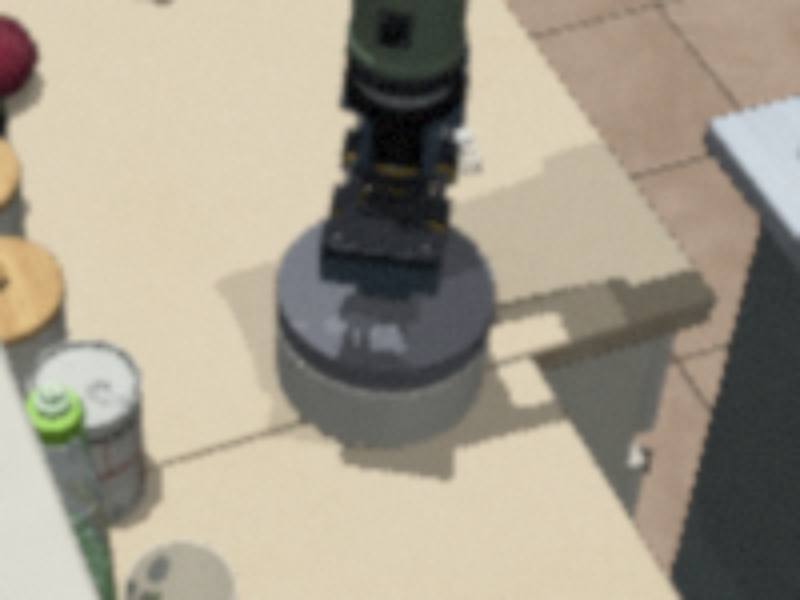

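The lid is level, centred within about 0.5 mm and fully home on the tub at (385,310), with about 12.6 N of push.

```bash
python3 -c "
from workcell import env
print(env.job_done())"
```

```text
the job is handed in; nothing more can be done
None
```

The lemon is in the tub, and the lid is clicked home, level and centred. I handed the job in with the gripper still pressing down at about 12.6 N; no verdict came back.

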